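# Zero the cell counter before the next slide

## Task

The count on this slide is done: reset the bench cell counter (the low grey unit with a row of round keys and number windows) by turning its winged knob counter-clockwise, seen from above, back until its pointer is at the zero stop pin, then let go. Leave the speed knob of the stirrer (the other grey unit, with the round steel plate) as it is set.

Things in the scene. Friction and masses are not known exactly. Their poses are not given: they have to be found in the camera images.
- cell_counter: fixed grey box, 130 deep x 140 wide x 45 mm high, origin under its centre, x to its back, z up. Four white round keys and four number windows along its front; behind them a 78 mm aluminium dial (axis at x +22 mm) with the reset knob and, at its far left, a steel zero stop pin 11 mm high, 33 mm from the axis. The two grey units stand side by side in either order.
- reset_knob (a joint): turn of the cell counter's winged reset knob about its vertical axis, rad: 0 = pointer at the zero stop pin (hard stop); grows clockwise seen from above, to 1.55. Starts between 0.6 and 1.4, so reset is counter-clockwise. Steady friction 0.06 N m, no spring: stays where it is left.
- reset_grip (a point): grip point on the reset knob's axis, 79 mm above the worktop. Black knob: a 44 mm disc (its top 25 mm below this point), on it an upright wing 42 long x 14 thick x 36 mm high (top 11 mm above this point). The dial face is 31 mm below this point. Frame turns with the knob: z up, x along the wing to the small pointer nose (36 mm from the axis); the wing's flat sides face +y and -y.
- speed_tip (a point): tip of the pointer nose of the stirrer's speed knob, 36 mm from its axis, 49 mm above the worktop; x points outward from the axis. The same black winged knob (top 88 mm above the worktop), at the front of a fixed grey box 155 deep x 120 wide x 45 mm high with a round 84 mm steel plate. It turns easily and must stay as it is set.

How it is judged:
By the outcome, as a careful person would: the job done as asked, in the order asked, and still so for the second after the job is handed in, with the robot touching nothing.
It also fails if it takes over 40 s, if anything falls off the work surface, if the arm or the gripper's body presses on something with over 40 N, if the wrist force passes 120 N, or if a joint passes its speed limit or range.

## Robot

A 7-joint arm with a two-finger parallel gripper is mounted at the origin on a cart in front of the work surface, level with it; the furniture and walls round the work are solid. World frame = base frame: x ahead of the robot, y to its left, z up, the work surface at z = 0. Lengths are in m, angles in rad, forces in N, time in s.
With the tool pointing down it reaches from about 0.4 to 0.9 m from the base axis. Payload 5.5 kg.
Tool frame: the origin (TCP) lies between the finger pads; the fingertips stand 25 mm ahead of it and the grasp point (between the pads) lies 6 mm ahead of it; z points along the fingers, y is the direction in which the jaws open and shut (so a half turn about z gives the same grasp; the last joint's range is limited). The gripper opens to 92 mm and grips with 3 to 60 N. Pads are 19 mm wide; open, the fingers measure 130 mm over their backs; the gripper's body (75 mm by 190 mm) begins 47 mm behind the grasp point.
Start: joints at [-0.989, 0.501, -0.427, 1.55, 0.221, 1.138, -0.21], TCP at [0.204, 0.617, 0.252] pointing down, gripper open.
Joint ranges: [-2.88, 2.88], [-0.31, 2.03], [-1.54, 1.56], [0.2, 2.42], [-1.41, 4.55], [0.19, 2.02], [-2.57, 2.57]. Speed limits (rad/s): [2.57, 2.57, 3.14, 3.14, 3.14, 3.14, 3.14].

## Interface

Orientations are given as a rotation vector (axis times angle).
In Python, from station import ctrl, eyes, nets gives the robot as it stands.
- The arm moves only by the tool send_rows, never from a script. Its argument "steps" is a list of rows, each an object with "translation": the shift along the tool's x, y, z in m, a list of three; "turn": the turn about the tool's z in degrees. In form: [{"translation": [x, y, z], "turn": turn}, ...]. A call has 1 to 8 rows; each row shifts and turns the commanded pose from where the row before left it, along the tool's axes as they then stand; what a row does not reach is not made up. A row lasts 1/10 s, in which the tool goes at most 50 mm and 8.59 degrees, less where a joint would pass 70% of its speed; a pose out of reach is approached as far as the arm can. A call with a gripper value outside its range is refused whole. "claw" is the opening, from 0 (shut) to 1 (fully open), set as the call begins (left out, the last holds). The fingers move at their own pace and stop on an object; "squeeze" is the grip in N (left out, the last holds). Time passes only in rows, so rows that do not move let the fingers close. It gives the time, the measured TCP pose, the force and the opening at its end, in the units of the state.
- ctrl.read_state(): the state, without advancing time (a new reading comes with each control period).
- eyes.capture(name): name is "scene" or "top" or "wrist"; returns a dict with "color" (400x640x3 uint8, red, green, blue), "camera_matrix" (3x3 intrinsics, pixels), "D" ([k1, k2, p1, p2, k3] as OpenCV has them; the pictures are not rectified), "R" (3x3) and "t" (3): a world point X has camera coordinates R X + t; the wrist camera has in their place "T_tool_cam" (4x4, takes a point from camera to tool coordinates, whose origin is the TCP and whose axes are the flange's). Camera axes: x right, y down, z forward; pixel columns grow to the right and rows downward; lengths in m; the calibration is good to about 2 mm. A picture is of the moment at which its call begins: read the wrist's pose just before it. There is no depth.
- ctrl.hand_in(): hands the job in, once; it reports no verdict.
Trained networks look in the newest picture that a camera, given by its name, has taken for a name from the list of things; names that differ only in an ending like _2 or _b are one class to them, and where a whole thing is asked for, a point or a joint stands for the part that bears it (a point fixed in the world has none). Each returns a list of dicts, best first, with "conf" (0 to 1); they miss things now and then, are a little off and sometimes report something else, mostly with a low value. They report only what shows in the picture. A call takes as long as a camera call.
- nets.silhouettes(camera, thing): "pixels" (400x640 bool, what is visible of it) and "uv" ([column, row] in pixels, amid what is visible of it).
The state is a dict: "t": time; "q": joint angles; "qvel": joint speeds; "joint_torque": joint torques, N m; "eef_pos": TCP position; "ee_rot": TCP orientation; "wrist_force": force on the tool from outside, world axes, zero at the start; "torque": the same for the moment, N m; "opening": finger opening in m.
Only numpy, scipy, OpenCV 4.12 (cv2) and the standard library are available. Lean on these libraries where they do the work, as an engineer would, in place of code of your own. Each camera call takes 0.05 s, during which the arm holds its last target.

## Working session

There is one attempt and no reset: what is moved stays moved. The work goes in short steps, Python scripts to look and compute and a tool call to move; the robot and the scene stay as the last step left them, time stands still between calls to the robot, and variables do not carry over. Pictures are saved under pics/ and viewed, and the job is handed in when it is done.

Besides the shell and the picture viewer there is one more tool, called as name(argument=value, ...), one argument or row to a line, values as JSON. send_rows: Moves the arm, as the interface text tells. Its arguments: {"type":"object","properties":{"steps":{"type":"array","items":{"type":"object","properties":{"translation":{"type":"array","items":{"type":"number"}},"turn":{"type":"number"}}}},"claw":{"type":"number"},"squeeze":{"type":"number"}},"required":["steps"]}

```bash
mkdir -p pics; ls
python3 - <<'E'
from station import ctrl, eyes, nets
import cv2, numpy as np
s=ctrl.read_state()
for k in s: print(k,np.round(s[k],4))
for n in ["scene","top"]:
    c=eyes.capture(n)
    cv2.imwrite(f"pics/{n}0.png",c["color"][:,:,::-1])
    print(n,c["camera_matrix"],c["D"],c["R"],c["t"], -np.array(c["R"]).T@np.array(c["t"]))
    np.savez(f"{n}.npz",K=c["camera_matrix"],D=c["D"],R=c["R"],t=c["t"])
    for th in ["cell_counter","reset_knob","reset_grip","speed_tip"]:
        try:
            for r in nets.silhouettes(n,th): print(n,th,r["conf"],r["uv"],r["pixels"].sum())
        except Exception as e: print(th,e)
E
```

```text
pics
t 0.0
q [-0.9888  0.5018 -0.4268  1.5515  0.2208  1.1383 -0.2103]
qvel [-0.0007 -0.0006  0.0011 -0.002  -0.      0.0003 -0.002 ]
joint_torque [-1.00000e-04 -5.66576e+01 -5.81670e+00 -2.79124e+01 -6.88000e-02
  3.06000e-02  2.00000e-04]
eef_pos [0.2036 0.6166 0.2507]
ee_rot [-4.9850e-01 -3.1014e+00  3.0000e-03]
wrist_force [-0.6714 -0.4657  0.2447]
torque [-0.0063 -0.0384 -0.0262]
opening 0.092
scene [[433.59554319   0.         316.16019621]
 [  0.         433.59554319 197.13617304]
 [  0.           0.           1.        ]] [-0.05477041  0.          0.          0.          0.        ] [[-0.71596766 -0.69811712 -0.00477456]
 [-0.47611711  0.49327022 -0.72800892]
 [ 0.51059064 -0.5189576  -0.68555103]] [0.5776467  0.12564587 0.85421293] [0.03724538 0.78458797 0.67983588]
scene cell_counter 0.84 [254.7, 251.0] 2236
scene reset_knob 0.57 [260.9, 227.6] 355
scene reset_grip 0.9 [259.8, 231.4] 370
scene speed_tip 0.74 [379.1, 198.9] 385
top [[481.27850705   0.         315.14754525]
 [  0.         481.27850705 206.36953622]
 [  0.           0.           1.        ]] [0.05010218 0.         0.         0.         0.        ] [[ 0.02748104 -0.99956302  0.01088893]
 [-0.99487379 -0.02840937 -0.09705176]
 [ 0.0973187  -0.00816603 -0.99521977]] [0.31527563 0.47349478 0.89571634] [0.3752335  0.33590399 0.9339551 ]
top cell_counter 0.62 [251.3, 188.8] 5304
top reset_knob 0.63 [247.1, 174.7] 493
top reset_grip 0.78 [248.1, 170.2] 449
top speed_tip 0.63 [371.0, 234.7] 424
```

Run:
```python
import cv2
im=cv2.imread("pics/top0.png"); cv2.imwrite("pics/topc.png",cv2.resize(im[100:300,170:430],None,fx=3,fy=3,interpolation=cv2.INTER_CUBIC))
im=cv2.imread("pics/scene0.png"); cv2.imwrite("pics/scenec.png",cv2.resize(im[140:310,180:440],None,fx=3,fy=3,interpolation=cv2.INTER_CUBIC))
```

```text
(no output)
```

View pics/top0.png

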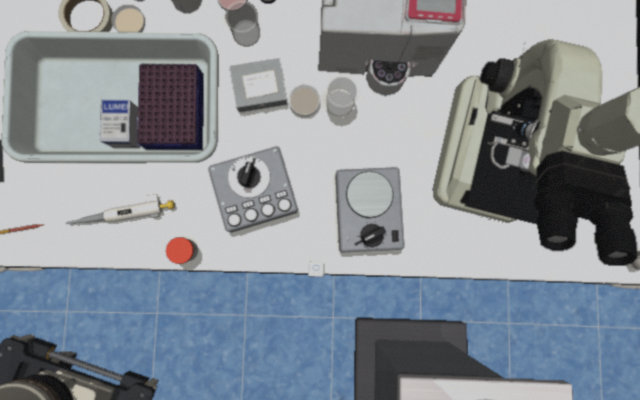

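View pics/topc.png

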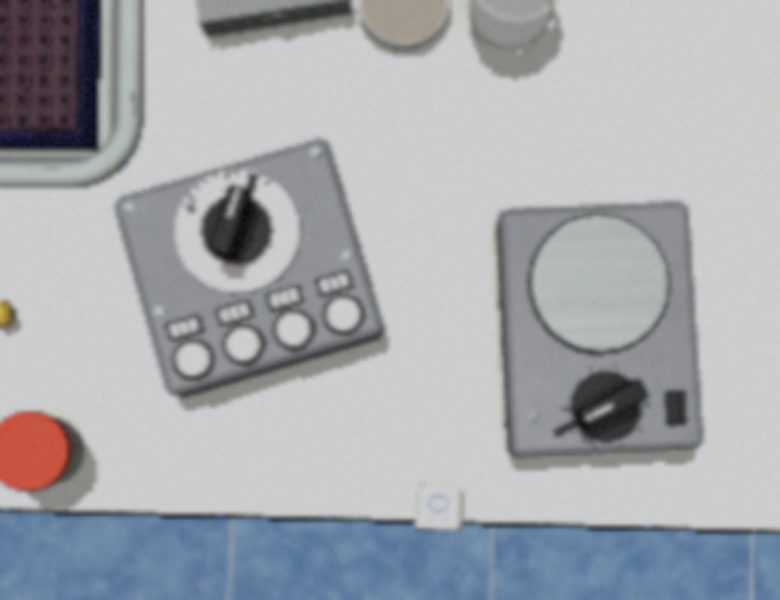

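View pics/scene0.png

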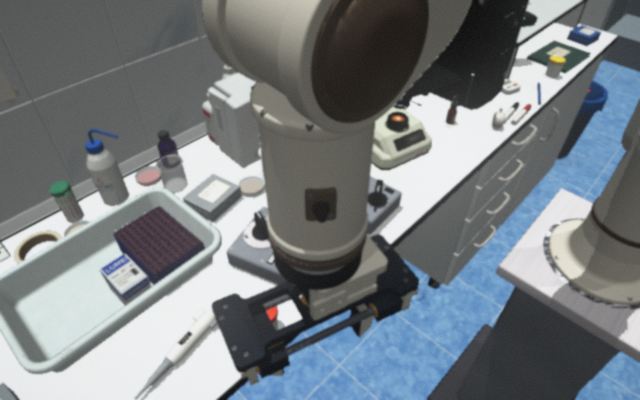

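View pics/scenec.png

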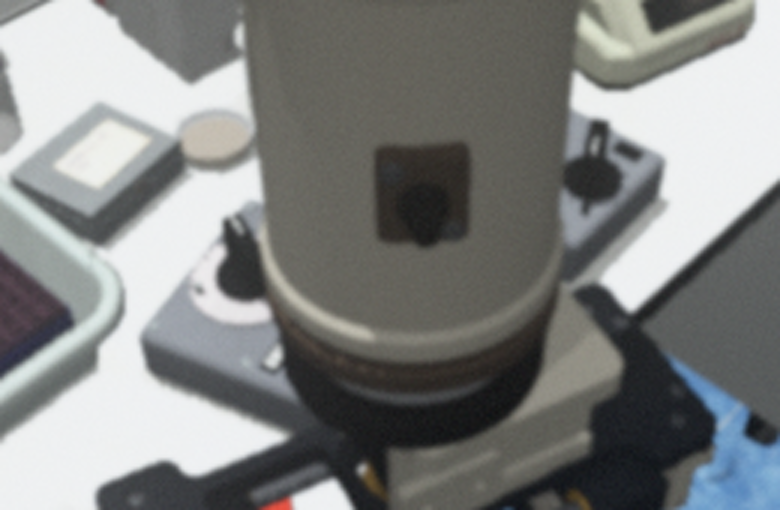

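```bash
cat > h.py <<'E'
import numpy as np, cv2
class Cam:
    def __init__(s,n):
        d=np.load(n+".npz"); s.K,s.D,s.R,s.t=d["K"],d["D"],d["R"],d["t"]
    def ray(s,uv):
        p=cv2.undistortPoints(np.array([[uv]],float),s.K,s.D)[0,0]
        return -s.R.T@s.t, s.R.T@np.array([p[0],p[1],1])
    def at(s,uv,z):
        o,d=s.ray(uv); return o+d*(z-o[2])/d[2]
    def proj(s,X): 
        return cv2.projectPoints(np.atleast_2d(X).astype(float),cv2.Rodrigues(s.R)[0],s.t,s.K,s.D)[0][:,0]
E
python3 - <<'E'
from h import *
c=Cam("top")
f=lambda p:(170+p[0]/3-.33,100+p[1]/3-.33)
P=[c.at(f(p),0.045)[:2] for p in [(383,333),(170,390),(118,203),(325,140)]]
P=np.array(P);print(P.round(4), np.linalg.norm(P-np.roll(P,-1,0),axis=1))
fr,fl,bl,br=P
w=((fl-fr)+(bl-br)); yaw=np.arctan2(w[1],w[0])-np.pi/2
w2=(bl-fl)+(br-fr); yaw2=np.arctan2(w2[1],w2[0]); print("yaw",yaw,yaw2)
cen=P.mean(0); y=(yaw+yaw2)/2
ax=cen+.022*np.array([np.cos(y),np.sin(y)]); print("centre",cen,"axis",ax, "dial",c.at(f((237,230)),.048))
for n,p,z in [("nose",(252,178),.049),("pin",(190,208),.055),("pinbase",(190,208),.048)]:
    q=c.at(f(p),z)[:2]-ax; print(n,q+ax,np.linalg.norm(q),"ang rel box deg",np.degrees(np.arctan2(q[1],q[0])-y))
a=c.at(f((229,217)),.09)[:2];b=c.at(f((243,187)),.09)[:2];print("white mark dir?",np.degrees(np.arctan2(*(b-a)[::-1])-y),a-ax,b-ax)
E
```

```text
[[0.4532 0.3614]
 [0.4144 0.4908]
 [0.5295 0.5281]
 [0.5732 0.4013]] [0.13509498 0.12094173 0.13408136 0.12649738]
yaw 0.31171092230063957 0.31748125122870235
centre [0.49259008 0.44540501] axis [0.51351035 0.45221252] dial [0.51433088 0.45351559 0.048     ]
nose [0.54701093 0.44541083] 0.034184087159126963 ang rel box deg -29.501897959294965
pin [0.52600469 0.48187768] 0.03218898317662346 ang rel box deg 49.135170408623594
pinbase [0.52720543 0.48304022] 0.03373280958915145 ang rel box deg 48.02197391173896
white mark dir? -40.5135340994575 [0.00182607 0.00073676] [ 0.01999101 -0.00678313]
```

Run:
```python
import cv2
im=cv2.imread("pics/top0.png"); cv2.imwrite("pics/topd.png",cv2.resize(im[145:210,210:290],None,fx=9,fy=9,interpolation=cv2.INTER_CUBIC))
```

```text
(no output)
```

View pics/topd.png

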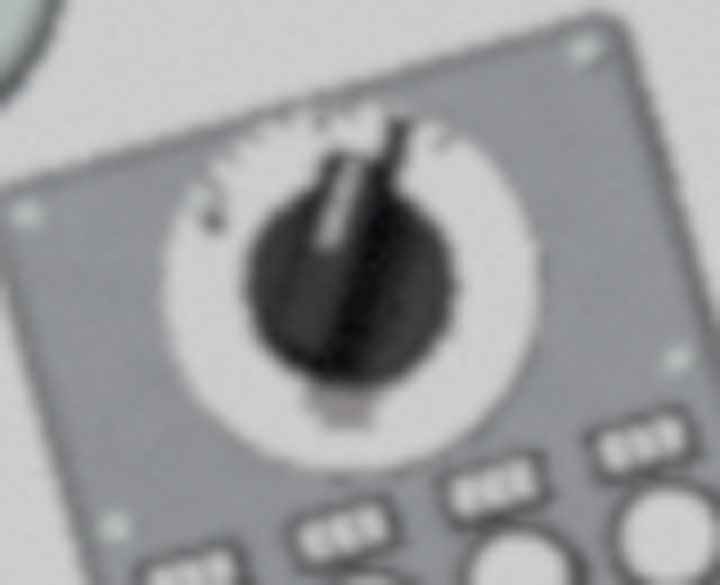

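send_rows(
  steps=[
    {"translation": [-0.03, -0.005, 0], "turn": 0},
    {"translation": [-0.05, -0.008, 0], "turn": 0},
    {"translation": [-0.05, -0.009, 0], "turn": 0},
    {"translation": [-0.05, -0.009, 0], "turn": 0},
    {"translation": [-0.05, -0.009, 0], "turn": 0},
    {"translation": [-0.05, -0.009, 0], "turn": 0},
    {"translation": [-0.046, -0.006, 0], "turn": 0},
    {"translation": [-0.02, -0.003, 0], "turn": 0},
  ],
  claw=0.55,
  squeeze=25,
)

```text
t: 1.3
eef_pos: [0.5166, 0.4508, 0.2515]
ee_rot: [0.509, 3.097, -0.003]
wrist_force: [1.1, -1.0, 0.0]
opening: 0.0509
```

send_rows(
  steps=[
    {"translation": [0, 0, 0], "turn": 0},
    {"translation": [0, 0, 0], "turn": 0},
  ],
)

```text
t: 1.5
eef_pos: [0.5098, 0.4561, 0.2515]
ee_rot: [-0.498, -3.1, -0.001]
wrist_force: [-0.9, 0.2, -0.8]
opening: 0.0503
```

```bash
cat > w.py <<'E'
from h import *
import sys
from station import ctrl, eyes, nets
s=ctrl.read_state()
c=eyes.capture("wrist"); n=sys.argv[1]
cv2.imwrite(f"pics/{n}.png",c["color"][:,:,::-1])
Rt=cv2.Rodrigues(np.array(s["ee_rot"],float))[0]; T=np.eye(4);T[:3,:3]=Rt;T[:3,3]=s["eef_pos"]
W=T@np.array(c["T_tool_cam"]); Wi=np.linalg.inv(W)
np.savez(n+".npz",K=c["camera_matrix"],D=c["D"],R=Wi[:3,:3],t=Wi[:3,3])
print(s["t"],np.round(s["eef_pos"],4),np.round(s["ee_rot"],4),"tooly deg",np.degrees(np.arctan2(Rt[1,1],Rt[0,1])),"q",np.round(s["q"],3),np.round(s["wrist_force"],2),s["opening"])
print(np.round(c["T_tool_cam"],4).tolist())
E
python3 w.py w1
```

```text
1.5 [0.5098 0.4561 0.2515] [-4.9830e-01 -3.1004e+00 -6.0000e-04] tooly deg 71.73765976073072 q [-0.536  0.551 -0.343  1.457  0.191  1.167  0.344] [-0.94  0.24 -0.81] 0.050302688609911474
[[0.0006, -0.9568, -0.2908, 0.0794], [1.0, 0.0009, -0.0009, -0.0005], [0.0012, -0.2908, 0.9568, -0.1318], [0.0, 0.0, 0.0, 1.0]]
```

View pics/w1.png

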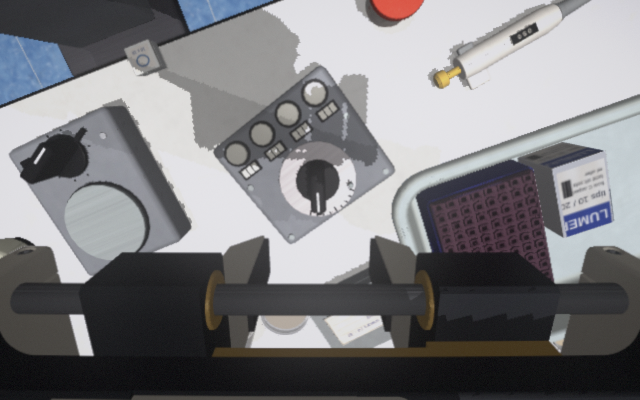

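Run:
```python
import cv2
im=cv2.imread("pics/w1.png"); cv2.imwrite("pics/w1c.png",cv2.resize(im[60:250,205:405],None,fx=4,fy=3.0,interpolation=cv2.INTER_CUBIC)) if 0 else cv2.imwrite("pics/w1c.png",cv2.resize(im[125:225,265:385],None,fx=6,fy=6,interpolation=cv2.INTER_CUBIC))
```

```text
(no output)
```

View pics/w1c.png

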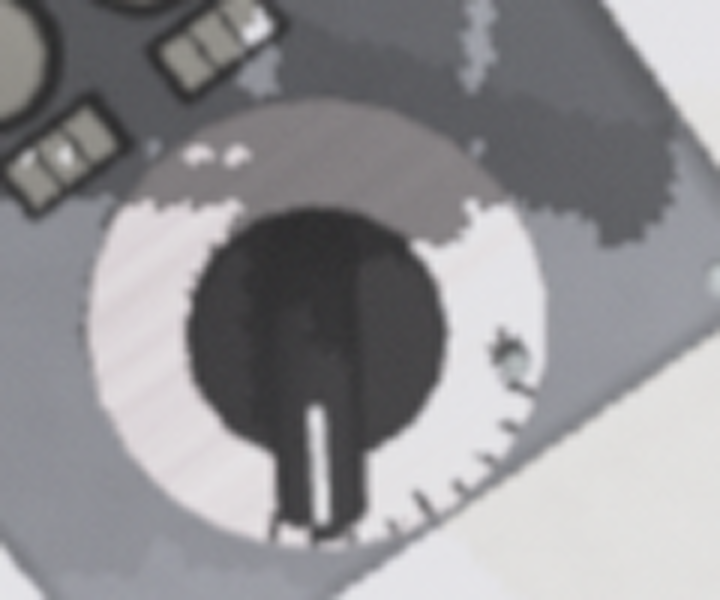

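Run:
```python
from h import *
c=Cam("w1")
f=lambda p:(265+p[0]/6-.42,125+p[1]/6-.42)
dial=c.at(f((318,323)),.048); print("dial",dial)
disc=c.at(f((316,335)),.0535);print("disc",disc)
a=c.at(f((316,408)),.09);b=c.at(f((321,520)),.09);print("mark",a,b,np.degrees(np.arctan2(*(b-a)[1::-1])))
for s in("wing top left/right",):
  for p in [(276,500),(366,500)]: print(c.at(f(p),.09))
pin=c.at(f((515,365)),.059);q=pin-dial;print("pin",pin,np.linalg.norm(q[:2]),np.degrees(np.arctan2(q[1],q[0])))
for X in (dial,): 
  d=a-X;print("a rel",d); d=b-X;print("b rel",d,np.linalg.norm(d[:2]),np.degrees(np.arctan2(d[1],d[0])))
```

```text
dial [0.51176389 0.45304718 0.048     ]
disc [0.51232017 0.45254716 0.0535    ]
mark [0.51425716 0.45214447 0.09      ] [0.5311293  0.44735082 0.09      ] -15.860689014168367
[0.5260094  0.44193745 0.09      ]
[0.5302249  0.45475349 0.09      ]
pin [0.52589271 0.48215436 0.059     ] 0.03235508527561314 64.10775112888398
a rel [ 0.00249327 -0.00090271  0.042     ]
b rel [ 0.01936542 -0.00569635  0.042     ] 0.020185831762693198 -16.39129162611085
```

send_rows(
  steps=[
    {"translation": [0, 0, 0], "turn": -2},
    {"translation": [0, 0, 0], "turn": 0},
    {"translation": [0, 0, 0], "turn": 0},
  ],
)

```text
t: 1.85
eef_pos: [0.5089, 0.4571, 0.2519]
ee_rot: [-0.441, -3.11, -0.001]
wrist_force: [0.4, -0.3, -0.6]
opening: 0.0505
```

```bash
cat > st.py <<'E'
from h import *
from station import ctrl
s=ctrl.read_state();Rt=cv2.Rodrigues(np.array(s["ee_rot"],float))[0]
print(s["t"],np.round(s["eef_pos"],4),"tooly",np.degrees(np.arctan2(Rt[1,1],Rt[0,1])).round(2),"q",np.round(s["q"],3),"F",np.round(s["wrist_force"],2),"M",np.round(s["torque"],3),s["opening"])
d=np.array([.5122,.4528,.087])-s["eef_pos"]; print("to grip in tool axes",Rt.T@d, "tilt",Rt[:,2])
E
python3 st.py
```

```text
1.85 [0.5089 0.4571 0.2519] tooly 73.86 q [-0.534  0.551 -0.351  1.457  0.196  1.168  0.376] F [ 0.39 -0.34 -0.6 ] M [-0.038 -0.015  0.007] 0.050466703686768685
to grip in tool axes [-0.00452077 -0.00331146  0.16494004] tilt [-5.42865541e-04  6.68625888e-04 -9.99999629e-01]
```

send_rows(
  steps=[
    {"translation": [-0.0045, -0.0033, 0.02], "turn": 0},
    {"translation": [0, 0, 0.035], "turn": 0},
    {"translation": [0, 0, 0.035], "turn": 0},
    {"translation": [0, 0, 0.02], "turn": 0},
    {"translation": [0, 0, 0.01], "turn": 0},
    {"translation": [0, 0, 0], "turn": 0},
    {"translation": [0, 0, 0], "turn": 0},
  ],
)

```text
t: 2.55
eef_pos: [0.5143, 0.4521, 0.1329]
ee_rot: [0.444, 3.109, 0.002]
wrist_force: [0.3, 0.1, 0.0]
opening: 0.0507
```

```bash
python3 st.py; python3 w.py w2
```

```text
2.55 [0.5143 0.4521 0.1329] tooly 73.75 q [-0.541  0.669 -0.322  1.55   0.242  0.96   0.351] F [0.29 0.13 0.03] M [0.018 0.005 0.019] 0.05065130313835891
to grip in tool axes [2.28313821e-03 1.95462846e-05 4.59094167e-02] tilt [ 0.00108096  0.00131883 -0.99999855]
2.55 [0.5143 0.4521 0.1329] [4.4380e-01 3.1092e+00 2.3000e-03] tooly deg 73.75169938562185 q [-0.541  0.669 -0.322  1.55   0.242  0.96   0.351] [0.29 0.13 0.03] 0.05065130313835891
[[0.0006, -0.9568, -0.2908, 0.0795], [1.0, 0.0009, -0.0009, -0.0005], [0.0012, -0.2908, 0.9568, -0.1318], [0.0, 0.0, 0.0, 1.0]]
```

View pics/w2.png

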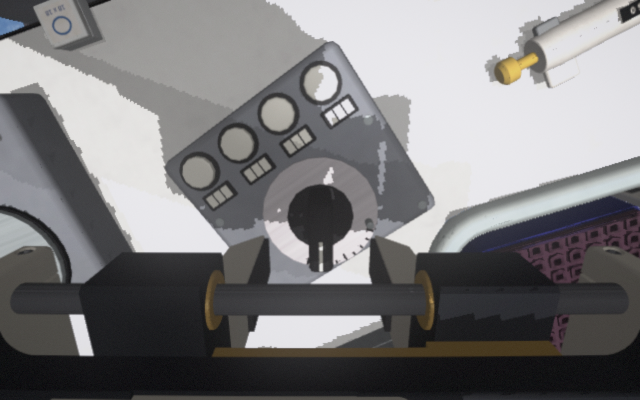

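Run:
```python
from h import *
c=Cam("w2")
print("dial",c.at((320,213.5),.048),"disc",c.at((320.5,214),.0535))
# predicted projection of axis estimate
print(c.proj([[.5122,.4528,.048],[.5122+.039*np.cos(2.84),.4528+.039*np.sin(2.84),.048],[.5122-.039*np.cos(2.84),.4528-.039*np.sin(2.84),.048]]))
im=cv2.imread("pics/w2.png"); cv2.imwrite("pics/w2c.png",cv2.resize(im[150:280,250:390],None,fx=5,fy=4.5,interpolation=cv2.INTER_CUBIC))
```

```text
dial [0.51248504 0.45269328 0.048     ] disc [0.51101192 0.45344304 0.0535    ]
[[320.03462087 213.0716303 ]
 [321.22616005 155.15631672]
 [318.95504568 265.49161805]]
```

View pics/w2c.png

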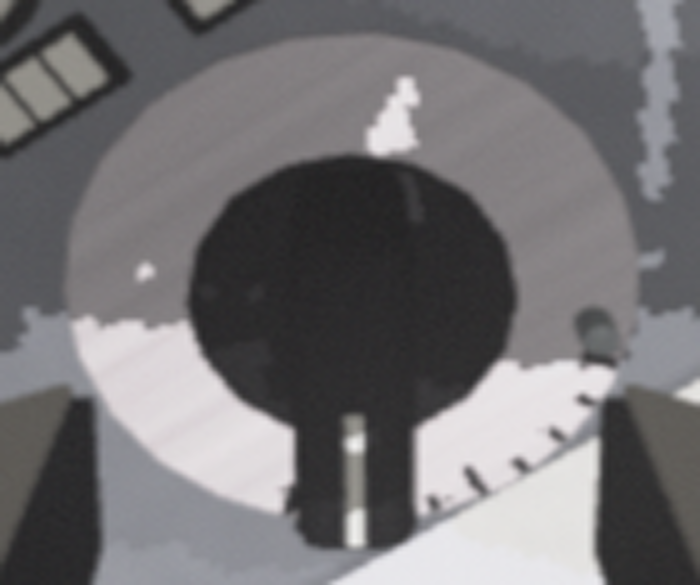

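send_rows(
  steps=[
    {"translation": [0.002, 0, 0.012], "turn": 0},
    {"translation": [0, 0, 0.016], "turn": 0},
    {"translation": [0, 0, 0.012], "turn": 0},
    {"translation": [0, 0, 0.006], "turn": 0},
    {"translation": [0, 0, 0], "turn": 0},
    {"translation": [0, 0, 0], "turn": 0},
  ],
)

```text
t: 3.2
eef_pos: [0.5121, 0.4517, 0.0855]
ee_rot: [-0.444, -3.11, 0.0]
wrist_force: [0.2, 0.8, 0.1]
opening: 0.0505
```

```bash
python3 st.py
```

```text
3.2 [0.5121 0.4517 0.0855] tooly 73.73 q [-0.552  0.725 -0.307  1.574  0.262  0.884  0.333] F [0.2  0.78 0.08] M [ 0.003 -0.021  0.004] 0.05045431007512368
to grip in tool axes [ 0.0002459   0.00102792 -0.00153118] tilt [-3.37271236e-04 -9.34264435e-05 -9.99999939e-01]
```

send_rows(
  steps=[
    {"translation": [0, 0.001, -0.0015], "turn": 0},
    {"translation": [0, 0, 0], "turn": 0},
    {"translation": [0, 0, 0], "turn": 0},
    {"translation": [0, 0, 0], "turn": 0},
    {"translation": [0, 0, 0], "turn": 0},
    {"translation": [0, 0, 0], "turn": 0},
  ],
  claw=0,
  squeeze=25,
)

```text
t: 3.8
eef_pos: [0.5127, 0.4533, 0.0875]
ee_rot: [0.444, 3.11, 0.002]
wrist_force: [1.2, 2.1, -0.9]
opening: 0.0139
```

```bash
python3 st.py
```

```text
3.8 [0.5127 0.4533 0.0875] tooly 73.74 q [-0.553  0.724 -0.308  1.57   0.261  0.887  0.333] F [ 1.19  2.1  -0.88] M [ 0.38  -0.212 -0.033] 0.01387976672432049
to grip in tool axes [ 0.00032002 -0.00062769  0.00045479] tilt [ 7.13353322e-04  1.28337127e-03 -9.99998922e-01]
```

send_rows(
  steps=[
    {"translation": [0, 0, 0], "turn": -4},
    {"translation": [0, 0, 0], "turn": -7},
    {"translation": [0, 0, 0], "turn": -8},
    {"translation": [0, 0, 0], "turn": -8},
    {"translation": [0, 0, 0], "turn": -8},
    {"translation": [0, 0, 0], "turn": -5},
    {"translation": [0, 0, 0], "turn": 0},
    {"translation": [0, 0, 0], "turn": 0},
  ],
)

```text
t: 4.6
eef_pos: [0.5128, 0.4523, 0.0875]
ee_rot: [-0.642, 3.075, -0.001]
wrist_force: [0.8, -1.2, 1.9]
opening: 0.0136
```

```bash
python3 st.py
```

```text
4.6 [0.5128 0.4523 0.0875] tooly 113.58 q [-0.445  0.753 -0.469  1.566  0.4    0.919  0.931] F [ 0.77 -1.23  1.89] M [-0.304 -0.013  0.026] 0.013597264903041691
to grip in tool axes [0.00033554 0.00071412 0.0004564 ] tilt [ 2.61780460e-04 -3.70541160e-04 -9.99999897e-01]
```

```bash
python3 w.py w3
python3 - <<'E'
import cv2
im=cv2.imread("pics/w3.png"); cv2.imwrite("pics/w3c.png",cv2.resize(im[150:300,230:420],None,fx=4,fy=3.9,interpolation=cv2.INTER_CUBIC))
E
```

```text
4.6 [0.5128 0.4523 0.0875] [-6.4190e-01  3.0751e+00 -7.0000e-04] tooly deg 113.57984153048154 q [-0.445  0.753 -0.469  1.566  0.4    0.919  0.931] [ 0.77 -1.23  1.89] 0.013597264903041691
[[0.0006, -0.957, -0.2902, 0.0796], [1.0, 0.0007, -0.0003, -0.0], [0.0005, -0.2902, 0.957, -0.1318], [0.0, 0.0, 0.0, 1.0]]
```

View pics/w3c.png

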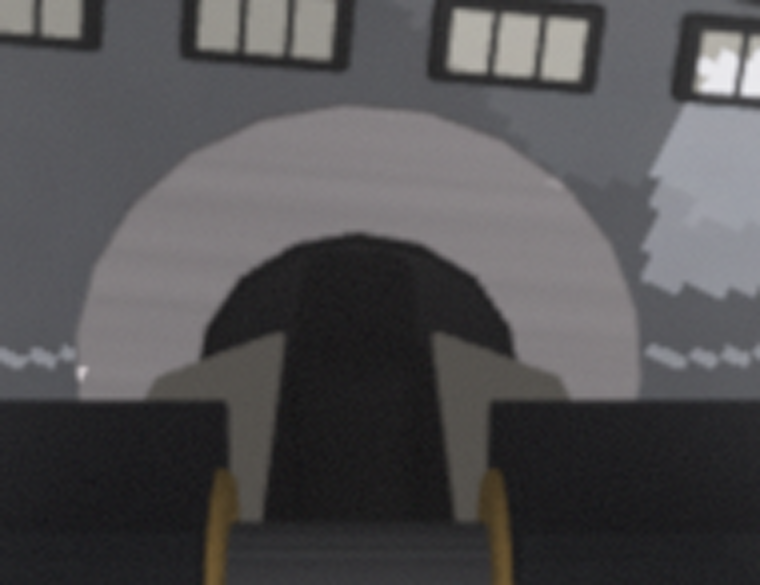

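send_rows(
  steps=[
    {"translation": [0, 0, 0], "turn": -4},
    {"translation": [0, 0, 0], "turn": -7},
    {"translation": [0, 0, 0], "turn": -7},
    {"translation": [0, 0, 0], "turn": -4},
    {"translation": [0, 0, 0], "turn": -2},
    {"translation": [0, 0, 0], "turn": 0},
    {"translation": [0, 0, 0], "turn": 0},
  ],
)

```text
t: 5.35
eef_pos: [0.5132, 0.4518, 0.0874]
ee_rot: [-1.268, 2.874, -0.002]
wrist_force: [0.6, -3.3, 5.0]
opening: 0.0135
```

```bash
python3 st.py
```

```text
5.35 [0.5132 0.4518 0.0874] tooly 137.6 q [-0.385  0.777 -0.563  1.564  0.482  0.943  1.295] F [ 0.58 -3.34  5.04] M [-0.846 -0.217  0.016] 0.013540242157616574
to grip in tool axes [-0.00011605  0.00140157  0.0004188 ] tilt [ 8.56356009e-04 -1.35370407e-03 -9.99998717e-01]
```

send_rows(
  steps=[
    {"translation": [0, 0, 0], "turn": -2},
    {"translation": [0, 0, 0], "turn": -2},
    {"translation": [0, 0, 0], "turn": -1},
    {"translation": [0, 0, 0], "turn": 0},
    {"translation": [0, 0, 0], "turn": 0},
  ],
)

```text
t: 5.85
eef_pos: [0.5132, 0.4517, 0.0874]
ee_rot: [-1.392, 2.816, -0.003]
wrist_force: [1.2, -4.0, 4.7]
opening: 0.0142
```

```bash
python3 st.py
```

```text
5.85 [0.5132 0.4517 0.0874] tooly 142.61 q [-0.373  0.782 -0.582  1.564  0.499  0.949  1.371] F [ 1.18 -4.05  4.67] M [-0.871 -0.167  0.061] 0.01416340578712841
to grip in tool axes [-0.00023641  0.00148406  0.00042453] tilt [ 9.70898913e-04 -1.44025344e-03 -9.99998492e-01]
```

send_rows(
  steps=[
    {"translation": [0, 0, 0], "turn": -1},
    {"translation": [0, 0, 0], "turn": -1},
    {"translation": [0, 0, 0], "turn": -1},
    {"translation": [0, 0, 0], "turn": 0},
    {"translation": [0, 0, 0], "turn": 0},
  ],
)

```text
t: 6.35
eef_pos: [0.5133, 0.4516, 0.0874]
ee_rot: [-1.466, 2.778, -0.003]
wrist_force: [0.7, -5.0, 5.5]
opening: 0.0138
```

```bash
python3 st.py
```

```text
6.35 [0.5133 0.4516 0.0874] tooly 145.64 q [-0.366  0.785 -0.594  1.563  0.509  0.952  1.417] F [ 0.7  -5.04  5.51] M [-0.963 -0.268 -0.097] 0.013801016823826076
to grip in tool axes [-0.00035053  0.00156581  0.00039417] tilt [ 8.30122024e-04 -1.46875538e-03 -9.99998577e-01]
```

send_rows(
  steps=[
    {"translation": [0, 0, 0], "turn": -1},
    {"translation": [0, 0, 0], "turn": -1},
    {"translation": [0, 0, 0], "turn": -1},
    {"translation": [0, 0, 0], "turn": 0},
    {"translation": [0, 0, 0], "turn": 0},
  ],
)

```text
t: 6.85
eef_pos: [0.5133, 0.4517, 0.0874]
ee_rot: [1.537, -2.74, 0.002]
wrist_force: [0.8, -4.6, 4.9]
opening: 0.0145
```

```bash
python3 st.py
```

```text
6.85 [0.5133 0.4517 0.0874] tooly 148.59 q [-0.359  0.789 -0.606  1.563  0.519  0.956  1.462] F [ 0.82 -4.56  4.86] M [-0.97  -0.247 -0.638] 0.014522094142685576
to grip in tool axes [-0.00034751  0.00151803  0.00036611] tilt [ 5.64139799e-04 -1.07067501e-03 -9.99999268e-01]
```

send_rows(
  steps=[
    {"translation": [0, 0, 0], "turn": -1},
    {"translation": [0, 0, 0], "turn": 0},
    {"translation": [0, 0, 0], "turn": 0},
  ],
)

```text
t: 7.15
eef_pos: [0.5134, 0.4518, 0.0874]
ee_rot: [-1.561, 2.726, -0.002]
wrist_force: [2.4, -5.4, 5.1]
opening: 0.0145
```

```bash
python3 st.py
```

```text
7.15 [0.5134 0.4518 0.0874] tooly 149.6 q [-0.356  0.79  -0.61   1.563  0.522  0.957  1.478] F [ 2.44 -5.45  5.09] M [-0.936 -0.324 -0.679] 0.014510801123787918
to grip in tool axes [-0.00028655  0.00155474  0.00039138] tilt [ 7.04245702e-04 -9.29518825e-04 -9.99999320e-01]
```

send_rows(
  steps=[
    {"translation": [0, 0, 0], "turn": 0},
    {"translation": [0, 0, 0], "turn": 0},
    {"translation": [0, 0, 0], "turn": 0},
    {"translation": [0, 0, 0], "turn": 0},
    {"translation": [0, 0, 0], "turn": 0},
  ],
  claw=0.5,
)

```text
t: 7.65
eef_pos: [0.5119, 0.4531, 0.087]
ee_rot: [1.565, -2.723, -0.001]
wrist_force: [-0.5, -0.4, 0.4]
opening: 0.0453
```

send_rows(
  steps=[
    {"translation": [0, 0, -0.01], "turn": 0},
    {"translation": [0, 0, -0.025], "turn": 0},
    {"translation": [0, 0, -0.035], "turn": 0},
    {"translation": [0, 0, -0.04], "turn": 0},
    {"translation": [0, 0, -0.04], "turn": 0},
    {"translation": [0, 0, -0.02], "turn": 0},
    {"translation": [0, 0, 0], "turn": 0},
    {"translation": [0, 0, 0], "turn": 0},
  ],
)

```text
t: 8.45
eef_pos: [0.5125, 0.4527, 0.2578]
ee_rot: [-1.564, 2.723, -0.0]
wrist_force: [0.8, 0.4, -0.9]
opening: 0.0462
```

```bash
python3 st.py;  python3 w.py w4
python3 - <<'E'
import cv2
from h import *
im=cv2.imread("pics/w4.png")
c=Cam("w4");u,v=c.proj([[.5122,.4528,.06]])[0].astype(int);print(u,v)
x0,y0=max(u-70,0),max(v-50,0)
print(x0,y0)
cv2.imwrite("pics/w4c.png",cv2.resize(im[y0:y0+110,x0:x0+140],None,fx=5,fy=5,interpolation=cv2.INTER_CUBIC))
from station import eyes
c=eyes.capture("top");cv2.imwrite("pics/top4.png",c["color"][:,:,::-1])
cv2.imwrite("pics/top4c.png",cv2.resize(c["color"][100:300,170:430,::-1],None,fx=3,fy=3,interpolation=cv2.INTER_CUBIC))
E
```

```text
8.45 [0.5125 0.4527 0.2578] tooly 149.74 q [-0.309  0.616 -0.696  1.444  0.405  1.227  1.563] F [ 0.84  0.37 -0.89] M [ 0.029  0.067 -0.005] 0.046241551457915225
to grip in tool axes [0.00017605 0.00040715 0.1708374 ] tilt [ 9.70970792e-04  4.72523946e-04 -9.99999417e-01]
8.45 [0.5125 0.4527 0.2578] [-1.5640e+00  2.7234e+00 -1.0000e-04] tooly deg 149.7378678418864 q [-0.309  0.616 -0.696  1.444  0.405  1.227  1.563] [ 0.84  0.37 -0.89] 0.046241551457915225
[[0.0006, -0.957, -0.2902, 0.0795], [1.0, 0.0005, 0.0005, 0.0004], [-0.0003, -0.2902, 0.957, -0.1318], [0.0, 0.0, 0.0, 1.0]]
318 176
248 126
```

View pics/w4c.png

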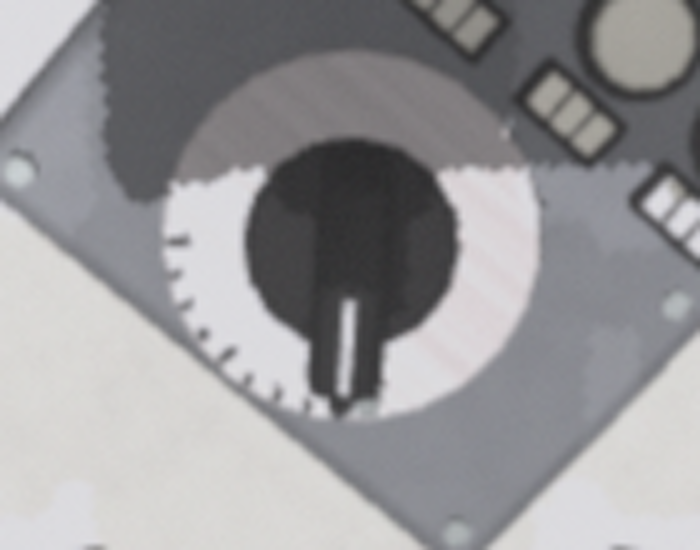

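View pics/top4c.png

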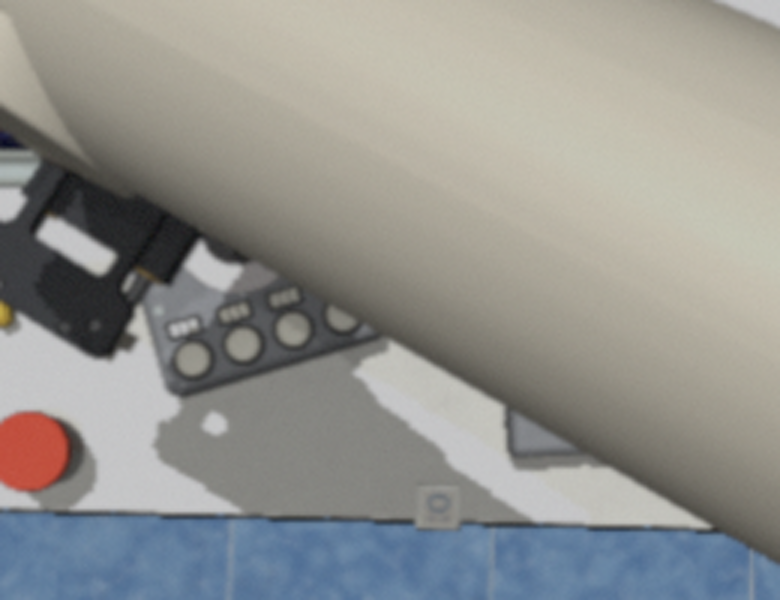

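Run:
```python
from h import *
c=Cam("w4")
f=lambda p:(248+p[0]/5-.4,126+p[1]/5-.4)
dial=c.at(f((351,234)),.048); print("dial",dial)
a=c.at(f((350,297)),.09);b=c.at(f((343.5,393)),.09);print("mark",a,b,np.degrees(np.arctan2(*(b-a)[1::-1])))
for n,p,z in [("nose",(341,415),.049),("pintop",(372,405),.059),("wing end L",(310,390),.09),("wing end R",(382,398),.09)]:
    X=c.at(f(p),z);q=X[:2]-[.5122,.4528];print(n,X,np.linalg.norm(q),np.degrees(np.arctan2(q[1],q[0])))
im=cv2.imread("pics/w4.png");cv2.imwrite("pics/w4d.png",cv2.resize(im[180:215,300:340],None,fx=16,fy=16,interpolation=cv2.INTER_CUBIC))
```

```text
dial [0.51239239 0.45069714 0.048     ]
mark [0.51343023 0.452445   0.09      ] [0.52363504 0.46754869 0.09      ] 55.95504754008243
nose [0.53360595 0.48287711 0.049     ] 0.03691675663600073 54.560455688598005
pintop [0.52528794 0.48129273 0.059     ] 0.03135489886582083 65.32864471447284
wing end L [0.52864226 0.46396336 0.09      ] 0.01987381729639131 34.174283613432195
wing end R [0.51802382 0.47193331 0.09      ] 0.020000008977464106 73.07074837559742
```

View pics/w4d.png

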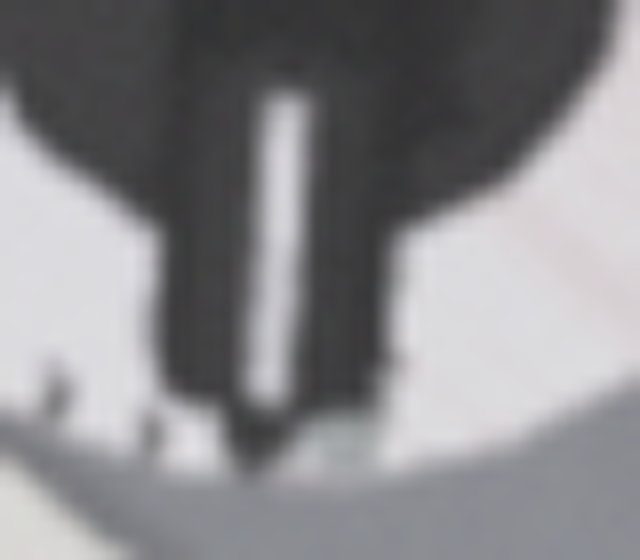

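Run:
```python
from h import *
A=np.array([.5122,.4528])
def an(c,uv):
    q=c.at(uv,.048)[:2]-A; return np.linalg.norm(q).round(4),np.degrees(np.arctan2(q[1],q[0])).round(1)
c=Cam("w2")
print([an(c,(250+x/5-.4,150+y/4.5-.4)) for x,y in [(600,362),(585,400),(558,435),(520,465),(475,480),(435,500)]])
c=Cam("w4")
print([an(c,(248+x/5-.4,126+y/5-.4)) for x,y in [(178,240),(173,273),(183,308),(203,335),(228,357),(250,380),(277,397),(307,407)]])
```

```text
[(np.float64(0.0358), np.float64(53.8)), (np.float64(0.0368), np.float64(43.7)), (np.float64(0.0373), np.float64(33.3)), (np.float64(0.0374), np.float64(22.3)), (np.float64(0.0362), np.float64(12.0)), (np.float64(0.0371), np.float64(2.0))]
[(np.float64(0.0364), np.float64(-31.0)), (np.float64(0.0382), np.float64(-20.5)), (np.float64(0.0384), np.float64(-9.1)), (np.float64(0.0374), np.float64(1.4)), (np.float64(0.0362), np.float64(12.1)), (np.float64(0.0369), np.float64(22.6)), (np.float64(0.0371), np.float64(33.0)), (np.float64(0.0369), np.float64(43.3))]
```

send_rows(
  steps=[
    {"translation": [0, 0.03, 0], "turn": 0},
    {"translation": [0, 0.045, 0], "turn": 0},
    {"translation": [0, 0.045, 0], "turn": 0},
    {"translation": [0, 0.045, 0], "turn": 0},
    {"translation": [0, 0.045, 0], "turn": 0},
    {"translation": [0, 0.045, 0], "turn": 0},
    {"translation": [0, 0.04, 0], "turn": 0},
    {"translation": [0, 0.025, 0], "turn": 0},
  ],
)

```text
t: 9.35
eef_pos: [0.2312, 0.6148, 0.2557]
ee_rot: [1.569, -2.718, -0.0]
wrist_force: [0.2, 0.9, -0.1]
opening: 0.0458
```

send_rows(
  steps=[
    {"translation": [0, 0, 0], "turn": 0},
    {"translation": [0, 0, 0], "turn": 0},
    {"translation": [0, 0, 0], "turn": 0},
    {"translation": [0, 0, 0], "turn": 0},
  ],
)

```text
t: 9.75
eef_pos: [0.2381, 0.6129, 0.2565]
ee_rot: [1.56, -2.726, 0.002]
wrist_force: [0.2, 0.2, -0.7]
opening: 0.0457
```

```bash
python3 st.py
python3 - <<'E'
import cv2
from station import eyes
c=eyes.capture("top")
cv2.imwrite("pics/top5c.png",cv2.resize(c["color"][100:300,170:430,::-1],None,fx=3,fy=3,interpolation=cv2.INTER_CUBIC))
E
```

```text
9.75 [0.2381 0.6129 0.2565] tooly 149.57 q [-0.737  0.583 -0.743  1.516  0.411  1.205  1.064] F [ 0.17  0.21 -0.68] M [ 0.12   0.125 -0.071] 0.04570663680383744
to grip in tool axes [-0.00093942 -0.3173119   0.16977203] tilt [ 2.71781432e-04 -1.35327091e-03 -9.99999047e-01]
```

View pics/top5c.png

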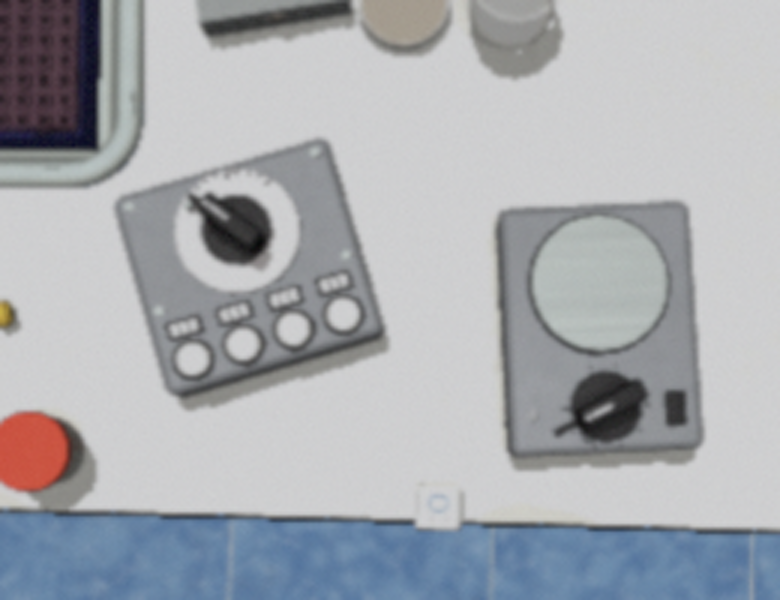

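The top view shows the counter knob's nose, at crop pixel (192,197), right at the pin at (190,208). The stirrer knob, at (605,405), looks the same as before, and the arm is clear of both units.

```bash
python3 -c "
from station import ctrl
print(ctrl.hand_in())"
```

```text
the job is handed in; nothing more can be done
None
```

The cell counter is reset. I gripped the winged knob on its flat sides and turned it about 72° counter-clockwise to the hard stop. I then let go, lifted clear, moved the arm away and handed the job in at about 9.8 s.

- **At the stop:** the wrist turning moment rose from about 0.1 to 0.65 N m and then levelled off as the fingers began to slip on the wing.
- **Knob position:** after release, the wrist picture put the knob at about 56°, right against the pin and within about 2° of the estimated zero tick (54°). The final top view also shows the pointer at the pin. I did not re-grip to push it against the stop a second time.
- **Stirrer:** its speed knob looks the same in the top pictures before and after, and the gripper never went near it.
- **Forces:** the wrist force readings at the end of each move were all under 10 N. The wrist-picture estimates of the dial centre differed by about 2 mm, which is within the calibration error.

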